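# Flip the covered tray's marker to show it is filled

## Task

Each mould tray has a flip marker standing in front of it. The tray with the cover on has been filled, so flip the paddle of its marker right over its pivot until it lies level on the other side with the solid-disc face up: push it over with the fingers only, without lifting or shifting the stand. Leave the open tray's marker and the utensils as they are.

Things in the scene. Friction and masses are not known exactly. Their poses are not given: they have to be found in the camera images.
- marker_covered: stand of the covered tray's marker, about 0.22 m in front of that tray (robot's side): dark steel base 120 x 110 x 9 mm and two thin posts 97 mm tall, inner faces 80 mm apart, with a white paddle hinged between them. Loose on the table, about 0.95 kg. Origin: centre of the base's underside; z up; +x points roughly away from the robot, to the side where the paddle starts; y along the pivot axle
- marker_covered_pivot (a point): middle of the pivot axle of that stand, 85 mm above the table, straight above the stand's origin; the axle runs along the stand's y
- flag_covered (a joint): paddle's hinge angle, rad, between stops: 0 = level, pointing to the stand's +x, wire-ring face up (starts at 0 to 0.25); 1.57 = upright; 3.14 = flipped over, level, pointing to the stand's -x, solid-disc face up. Stiff hinge (0.035 N m friction, about twice what the paddle's weight needs): the paddle stays at any angle where it is left
- flag_covered_edge (a point): middle of the free edge of the covered tray's paddle, mid-thickness, 82 mm from the pivot. The paddle is a white plate 70 mm wide and 6 mm thick, from 10 to 82 mm from the pivot; centred 47 mm from the pivot it bears a dark wire ring (48 mm across, 2 mm proud) on one face and a dark solid disc (50 mm across, 3 mm proud) on the other
- flag_covered_tail (a point): middle of the end of that paddle's tail, mid-thickness: the tail, 50 mm wide and 6 mm thick, is one piece with the paddle and reaches 36 mm from the pivot on the opposite side, so that pressing it down raises the paddle
- tray_covered: white mould tray 170 x 170 x 40 mm with a flat white cover on it (top at 48 mm) and a dark wire handle on the cover (top at 68 mm); origin: centre of its underside; fixed
- tray_open: white mould tray 170 x 170 x 40 mm, no cover, four round cups 62 mm wide; origin: centre of its underside; fixed
- marker_open: the open tray's marker stand, the same build as marker_covered, to be left alone; same origin and axes
- flag_open_edge (a point): middle of the free edge of the open tray's paddle, to be left alone (the paddle starts near level, pointing away from the robot)
- cutter: loose steel pastry ring, 60 mm across, 45 mm tall, standing between the two stands; origin: centre of its underside
- bowl: loose steel bowl, 100 mm across, 45 mm tall, at the left side; origin: centre of its underside
- spatula: loose spatula, 240 mm long, lying at the right side; origin: middle of its underside
- dispenser: loose steel filling funnel in a three-legged stand, 110 mm across, 156 mm tall, with a side handle reaching 96 mm from its axis, between the trays; origin: centre of its underside
Mind the look-alikes: they are no part of the job. What is shaped like the marker_covered but purple or red is not meant.

How it is judged:
At the end, for the whole second after the job is handed in: the covered tray's paddle rests flipped over, within 8 degrees of level on the far stop (joint above 3.0 rad), its stand upright and within 30 mm of where it began; the open tray's marker and paddle within 15 mm of their start, every utensil within 20 mm (value of joint flag_covered above 3 rad and velocity of joint flag_covered between -0.05 and 0.05 rad/s and distance of marker_covered from where it was at the start of the episode below 0.03 m and angle between marker_covered's own z axis and vertical below 0.1 rad and linear speed of marker_covered below 0.01 m/s and distance of each of flag_open_edge, marker_open from where it was at the start of the episode below 0.015 m and distance of each of cutter, bowl, spatula, dispenser from where it was at the start of the episode below 0.02 m); the robot touches nothing.
It fails at once if the marker is pushed with the arm or the gripper's body instead of the fingers (contact force between the arm and marker_covered above 2 N).
It fails at once if a marker stand or a utensil is lifted more than 12 mm off the table (height (world z) of any of marker_covered, marker_open, cutter, bowl, spatula, dispenser above 0.012 m).
It fails at once if the covered tray's stand is shifted more than 30 mm or tipped more than 17 degrees (distance of marker_covered from where it was at the start of the episode above 0.03 m or angle between marker_covered's own z axis and vertical above 0.3 rad).
It fails at once if the open tray's marker or its paddle is moved more than 15 mm (distance of any of flag_open_edge, marker_open from where it was at the start of the episode above 0.015 m).
It fails at once if a utensil is pushed more than 20 mm (distance of any of cutter, bowl, spatula, dispenser from where it was at the start of the episode above 0.02 m).
It also fails if it takes over 48 s, if anything falls off the work surface, if the arm or the gripper's body presses on something with over 40 N, if the wrist force passes 120 N, or if a joint passes its speed limit or range.

## Robot

A 6-joint arm with a two-finger parallel gripper is mounted at the origin on the work surface. World frame = base frame: x ahead of the robot, y to its left, z up, the work surface at z = 0. Lengths are in m, angles in rad, forces in N, time in s.
With the tool pointing down it reaches from about 0.375 to 0.9 m from the base axis. Payload 3.1 kg.
Tool frame: the origin (TCP) lies midway between the tips of the shut fingers; the grasp point (between the pads) lies ctrl.hold_point_z behind it (ctrl.hold_point_z is the distance from the TCP to the grasp point, in m); z points along the fingers, y is the direction in which the jaws open and shut (so a half turn about z gives the same grasp; the last joint's range is limited). The gripper opens to 85 mm and grips with 20 to 120 N. Pads are 22 mm wide; open, the fingers measure 114 mm over their backs; the gripper's body (76 mm by 85 mm) begins 54 mm behind the grasp point. The pads swing forward as they close: fully open they stand 13 mm farther back than shut.
Start: joints at [-0.178, 0.527, 1.433, -0, 1.181, -0.178], TCP at [0.625, 0, 0.231] pointing down, gripper open.
Joint ranges: [-3.08, 3.08], [-0.75, 2.2], [0.22, 2.44], [-1.43, 4.57], [0, 2.65], [-2.85, 2.85]. Speed limits (rad/s): [2.79, 2.79, 3.14, 3.14, 3.14, 3.14].

## Interface

Orientations are given as a rotation vector (axis times angle).
In Python, from plant import ctrl gives the robot as it stands.
- The arm moves only by the tool play_rows, never from a script. Its argument "increments" is a list of rows, each an object of numbers: "tx", "ty", "tz": the shift along the tool's x, y, z in units of 1 m (1.0 is 1 m); "twist": the turn about the tool's z in units of 60 degrees (1.0 is 60 degrees). A call has 1 to 20 rows; each row is the pose to reach, as a shift and turn from the pose commanded when the call began, along the tool's axes at that moment; what a row does not reach only later rows make up. A row lasts 1/10 s, in which the tool goes at most 50 mm and 8.59 degrees, less where a joint would pass 70% of its speed; a pose out of reach is approached as far as the arm can. A call with a number of a shift or a turn outside -1 to 1 is refused whole. A call with a gripper value outside its range is refused whole. "jaw" is the closure, from 0 (fully open) to 1 (shut), set as the call begins (left out, the last holds). The fingers move at their own pace and stop on an object; "grip_force" is the grip in N (left out, the last holds). Time passes only in rows, so rows that repeat a pose let the fingers close. It gives the time, the measured TCP pose, the force and the opening at its end, in the units of the state.
- ctrl.read_state(): the state, without advancing time (a new reading comes with each control period).
- ctrl.camera(name): name is "scene" or "side" or "wrist"; returns a dict with "color" (384x512x3 uint8, blue, green, red), "fx", "fy", "cx", "cy" (pixels), "k1" (the pictures are not rectified: a ray, as slopes to the right and down, at radius r is drawn at 1 + k1 r^2 times it, then the intrinsics apply), "origin" and "orientation" of the camera in the world. Camera axes: x right, y up, looking along -z (the intrinsics and any distortion apply to the point x, -y, -z); pixel columns grow to the right and rows downward; lengths in m; the calibration is good to about 2 mm. A picture is of the moment at which its call begins. There is no depth.
- ctrl.hand_in(): hands the job in, once; it reports no verdict.
The state is a dict: "time": time; "joint_pos": joint angles; "dq": joint speeds; "joint_torque": joint torques, N m; "tool_pos": TCP position; "ee_rot": TCP orientation; "force": force on the tool from outside, world axes, zero at the start; "wrist_torque": the same for the moment, N m; "gripper_width": finger opening in m.
Only numpy, scipy, OpenCV 4.12 (cv2) and the standard library are available. Lean on these libraries where they do the work, as an engineer would, in place of code of your own. Each camera call takes 0.05 s, during which the arm holds its last target.

## Working session

There is one attempt and no reset: what is moved stays moved. The work goes in short steps, Python scripts to look and compute and a tool call to move; the robot and the scene stay as the last step left them, time stands still between calls to the robot, and variables do not carry over. Pictures are saved under pics/ and viewed, and the job is handed in when it is done.

Besides the shell and the picture viewer there is one more tool, called after "Emit:" as name([rows], argument=value, ...), one row to a line, values as JSON. play_rows: Moves the arm, as the interface text tells. Shifts and turns lie within -1 to 1; 1 stands for 1 m of shift or 60 degrees of turn. Its arguments: {"type":"object","properties":{"increments":{"type":"array","items":{"type":"object","properties":{"tx":{"type":"number"},"ty":{"type":"number"},"tz":{"type":"number"},"twist":{"type":"number"}}}},"jaw":{"type":"number"},"grip_force":{"type":"number"}},"required":["increments"]}

```bash
ls; mkdir -p pics; python3 - <<'E'
from plant import ctrl
import cv2
print(ctrl.read_state(), ctrl.hold_point_z)
for n in ["scene","side","wrist"]:
    c=ctrl.camera(n); cv2.imwrite(f"pics/{n}0.png",c["color"])
    print(n,{k:c[k] for k in c if k!="color"})
E
```

```text
pics
{'time': 0.0, 'joint_pos': array([-1.78509361e-01,  5.28462699e-01,  1.43392674e+00, -3.10037587e-05,
        1.18141558e+00, -1.78508303e-01]), 'dq': array([-0.00103383,  0.00112296, -0.00078234,  0.00062985, -0.00025307,
       -0.00241762]), 'joint_torque': array([ 2.50220628e-04, -4.42344439e+01, -1.78024775e+01, -2.06930472e-04,
        8.36740597e-03,  2.24214921e-05]), 'tool_pos': array([6.24264647e-01, 1.47645077e-04, 2.30327995e-01]), 'ee_rot': array([-2.22015563e+00, -2.22017948e+00,  2.01777527e-03]), 'force': array([ 0.97481052, -0.79239631, -0.03093135]), 'wrist_torque': array([ 0.02202714,  0.03869406, -0.00114343]), 'gripper_width': 0.08538254684397262} 0.0187
scene {'fx': 454.0198353044411, 'fy': 454.0198353044411, 'cx': 254.70785148968724, 'cy': 188.1921700758973, 'k1': 0.026311376210999753, 'origin': array([ 1.28743739, -0.58343107,  1.08668147]), 'orientation': array([0.68938231, 0.35580648, 0.85088677])}
side {'fx': 458.54198597782744, 'fy': 458.54198597782744, 'cx': 250.605918668759, 'cy': 195.60330027487308, 'k1': -0.14380084141984167, 'origin': array([0.38108252, 1.01460609, 1.04809088]), 'orientation': array([ 0.08221682, -1.21491877, -2.71938804])}
wrist {'fx': 310.989080171795, 'fy': 310.989080171795, 'cx': 249.15345380787707, 'cy': 193.10530333927713, 'k1': 0.020117200468112887, 'origin': array([0.62423691, 0.06815813, 0.37176433]), 'orientation': array([-0.26767294,  0.00165448,  0.00033871])}
```

View pics/scene0.png

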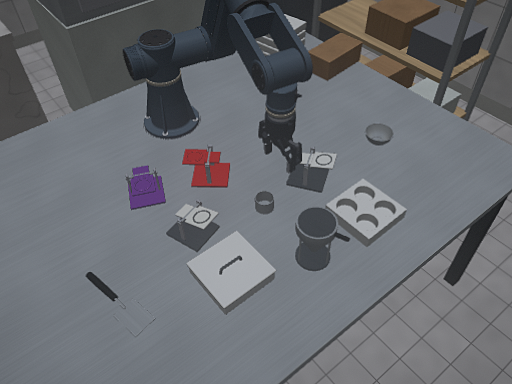

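View pics/side0.png

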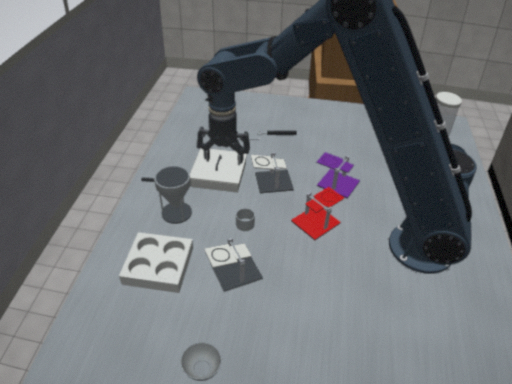

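View pics/wrist0.png

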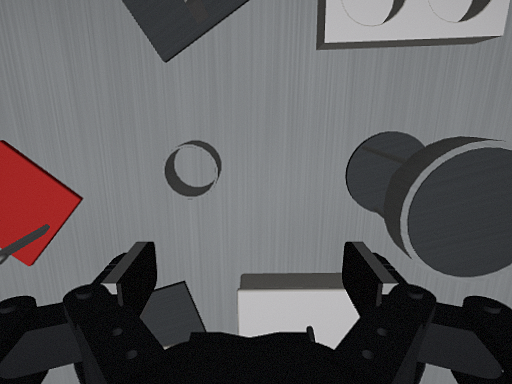

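```bash
python3 - <<'E'
import cv2,numpy as np
a=cv2.imread("pics/scene0.png")[190:260,150:240]; b=cv2.imread("pics/side0.png")[140:200,235:305]
a=cv2.resize(a,None,fx=8,fy=8,interpolation=cv2.INTER_CUBIC);b=cv2.resize(b,None,fx=8,fy=8,interpolation=cv2.INTER_CUBIC)
cv2.imwrite("pics/sc1.png",cv2.convertScaleAbs(a,alpha=1.5));cv2.imwrite("pics/si1.png",cv2.convertScaleAbs(b,alpha=1.5))
E
```

```text
(no output)
```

View pics/sc1.png

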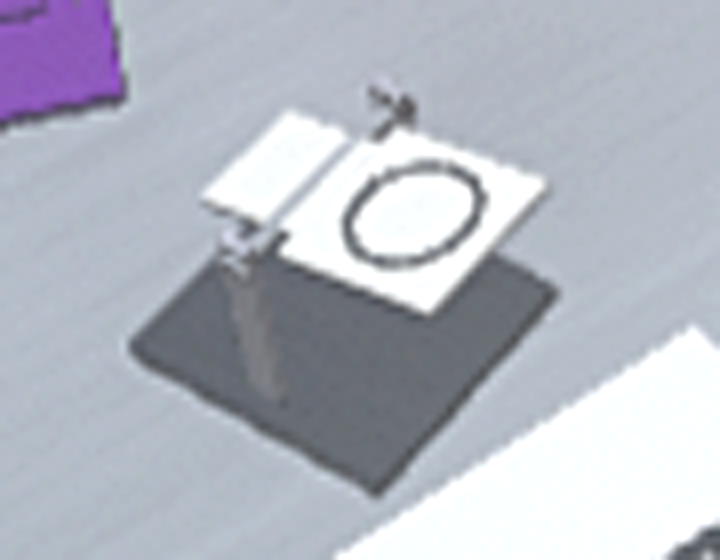

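View pics/si1.png

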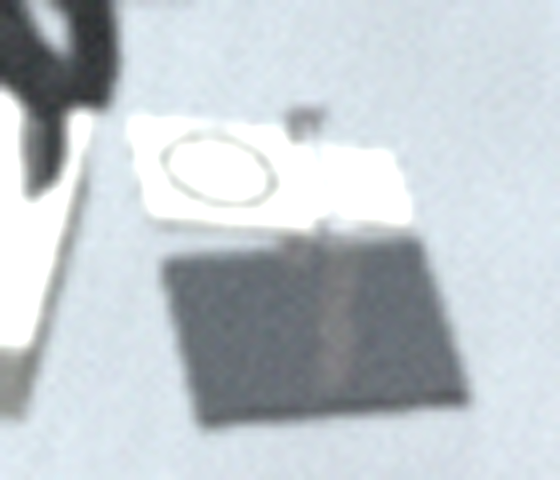

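```bash
cat > h.py <<'E'
import numpy as np,cv2
from scipy.spatial.transform import Rotation as R
CAM={'scene':dict(f=454.0198353,cx=254.70785,cy=188.19217,k1=0.02631138,o=[1.28743739,-0.58343107,1.08668147],r=[0.68938231,0.35580648,0.85088677]),
'side':dict(f=458.541986,cx=250.605919,cy=195.6033,k1=-0.14380084,o=[0.38108252,1.01460609,1.04809088],r=[0.08221682,-1.21491877,-2.71938804])}
def frm(c): return dict(f=c['fx'],cx=c['cx'],cy=c['cy'],k1=c['k1'],o=c['origin'],r=c['orientation'])
def ray(c,u,v):
    K=np.array([[c['f'],0,c['cx']],[0,c['f'],c['cy']],[0,0,1.]])
    p=cv2.undistortPoints(np.array([[[u,v]]],float),K,np.array([c['k1'],0,0,0]))[0,0]
    d=R.from_rotvec(c['r']).apply([p[0],-p[1],-1]); return np.array(c['o']),d/np.linalg.norm(d)
def plane(c,u,v,z):
    o,d=ray(c,u,v); return o+d*(z-o[2])/d[2]
def tri(*obs):
    A=0;b=0
    for c,u,v in obs:
        o,d=ray(c,u,v);P=np.eye(3)-np.outer(d,d);A=A+P;b=b+P@o
    x=np.linalg.solve(A,b)
    return x,[float(np.linalg.norm(np.cross(x-ray(*q)[0],ray(*q)[1]))) for q in obs]
E
python3 - <<'E'
from h import *
np.set_printoptions(precision=4,suppress=True)
S=CAM['scene'];D=CAM['side']
s=lambda x,y:(150+(x+.5)/8-.5,190+(y+.5)/8-.5)
d=lambda x,y:(235+(x+.5)/8-.5,140+(y+.5)/8-.5)
for p in [(130,345),(378,490),(558,292)]: print('base sc',plane(S,*s(*p),.009))
for p in [(165,262),(422,240),(468,398),(203,420)]: print('base si',plane(D,*d(*p),.009))
for n,a,b in [('far L',(550,185),(155,220)),('far R',(430,315),(128,115)),('tail L',(290,110),(412,225)),('tail R',(200,195),(393,150)),('postR',(245,243),(303,112)),('postL',(392,105),(298,242))]:
    print(n,*tri((S,*s(*a)),(D,*d(*b))))
E
```

```text
base sc [ 0.4588 -0.2947  0.009 ]
base sc [ 0.5725 -0.259   0.009 ]
base sc [ 0.5395 -0.1563  0.009 ]
base si [ 0.5663 -0.255   0.009 ]
base si [ 0.4542 -0.2929  0.009 ]
base si [ 0.4225 -0.1879  0.009 ]
base si [ 0.5329 -0.1522  0.009 ]
far L [ 0.5599 -0.1676  0.1008] [0.0019494855640433005, 0.0019494855640435826]
far R [ 0.5829 -0.234   0.1031] [0.002094037462133912, 0.002094037462133884]
tail L [ 0.4552 -0.2121  0.0799] [0.0009197367785703425, 0.0009197367785702889]
tail R [ 0.4696 -0.26    0.0815] [0.0016473455414878475, 0.0016473455414878287]
postR [ 0.5097 -0.2632  0.0943] [0.0010760295885238517, 0.0010760295885238209]
postL [ 0.4946 -0.1842  0.0914] [0.0063479940760690365, 0.006347994076069017]
```

Emit:
play_rows([
  {"tx":-0.04,"ty":-0.03,"twist":0.12},
  {"tx":-0.08,"ty":-0.06,"twist":0.24},
  {"tx":-0.12,"ty":-0.09,"twist":0.36},
  {"tx":-0.16,"ty":-0.12,"twist":0.48},
  {"tx":-0.2,"ty":-0.14,"twist":0.6},
  {"tx":-0.22,"ty":-0.15,"twist":0.72},
  {"tx":-0.22,"ty":-0.15,"twist":0.84},
  {"tx":-0.22,"ty":-0.15,"twist":0.96},
  {"tx":-0.22,"ty":-0.15,"twist":1.0},
  {"tx":-0.22,"ty":-0.15,"twist":1.0},
], jaw=1, grip_force=40)

```text
$.increments[0]: bad value
```

Emit:
play_rows([
  {"twist":0.1},
  {"twist":0.2},
  {"twist":0.2},
])

```text
$.increments[0]: bad value
```

```bash
python3 - <<'E'
from plant import ctrl
import cv2
s=ctrl.read_state();print(s['time'],s['tool_pos'],s['ee_rot'],s['joint_pos'],s['gripper_width'])
for n in ["side","wrist"]:
    c=ctrl.camera(n); cv2.imwrite(f"pics/{n}1.png",c["color"])
    print(n,{k:c[k] for k in c if k!="color"})
E
```

```text
0.15 [6.24444079e-01 1.51857918e-04 2.30551464e-01] [-2.22041079e+00 -2.22049968e+00  1.48133799e-03] [-1.78474406e-01  5.28252964e-01  1.43362919e+00  2.19187751e-05
  1.18139397e+00 -1.78522777e-01] 0.08549854578602116
side {'fx': 458.54198597782744, 'fy': 458.54198597782744, 'cx': 250.605918668759, 'cy': 195.60330027487308, 'k1': -0.14380084141984167, 'origin': array([0.38108252, 1.01460609, 1.04809088]), 'orientation': array([ 0.08221682, -1.21491877, -2.71938804])}
wrist {'fx': 310.989080171795, 'fy': 310.989080171795, 'cx': 249.15345380787707, 'cy': 193.10530333927713, 'k1': 0.020117200468112887, 'origin': array([0.62435827, 0.06813607, 0.3720218 ]), 'orientation': array([-2.67782085e-01,  1.05521071e-03,  2.57161430e-04])}
```

View pics/wrist1.png

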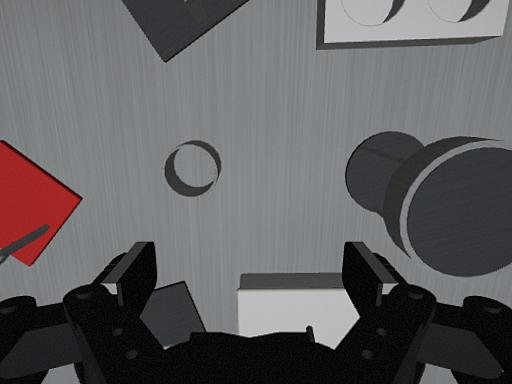

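View pics/side1.png

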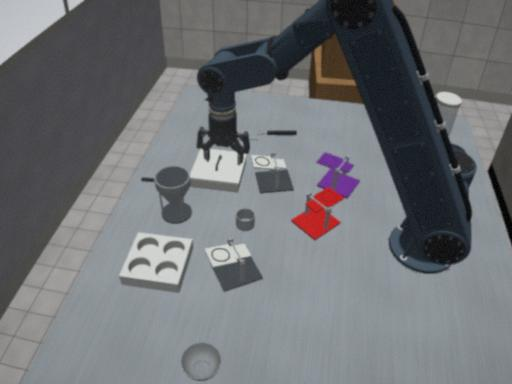

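The calls were refused, probably because every row needs all four keys. Nothing has moved.

Emit:
play_rows([
  {"tx":-0.04,"ty":-0.03,"tz":0,"twist":0.12},
  {"tx":-0.08,"ty":-0.06,"tz":0,"twist":0.24},
  {"tx":-0.12,"ty":-0.09,"tz":0,"twist":0.36},
  {"tx":-0.16,"ty":-0.12,"tz":0,"twist":0.48},
  {"tx":-0.2,"ty":-0.14,"tz":0,"twist":0.6},
  {"tx":-0.22,"ty":-0.15,"tz":0,"twist":0.72},
  {"tx":-0.22,"ty":-0.15,"tz":0,"twist":0.84},
  {"tx":-0.22,"ty":-0.15,"tz":0,"twist":0.96},
  {"tx":-0.22,"ty":-0.15,"tz":0,"twist":1.0},
  {"tx":-0.22,"ty":-0.15,"tz":0,"twist":1.0},
], jaw=1, grip_force=40)

```text
time: 1.25
tool_pos: [0.4748, -0.2201, 0.2313]
ee_rot: [-3.035, -0.813, 0.0]
force: [0.4, 0.3, -0.9]
gripper_width: -0.0001
```

Emit:
play_rows([
  {"tx":0,"ty":0,"tz":0,"twist":0.1},
  {"tx":0,"ty":0,"tz":0,"twist":0.2},
  {"tx":0,"ty":0,"tz":0,"twist":0.2},
])

```text
time: 1.55
tool_pos: [0.475, -0.2199, 0.2313]
ee_rot: [-3.103, -0.493, 0.0]
force: [0.2, -0.2, -0.4]
gripper_width: 0.0004
```

```bash
python3 - <<'E'
from plant import ctrl
import cv2
s=ctrl.read_state();print(s['time'],s['tool_pos'],s['ee_rot'],s['joint_pos'],s['gripper_width'])
for n in ["side","scene","wrist"]:
    c=ctrl.camera(n); cv2.imwrite(f"pics/{n}1.png",c["color"])
    if n=="wrist":print(n,{k:c[k] for k in c if k!="color"})
E
```

```text
1.55 [ 0.47498388 -0.21985156  0.23128407] [-3.10251567e+00 -4.93422624e-01  1.22955403e-04] [-6.47198025e-01  3.91396317e-01  1.68573957e+00  2.98077549e-06
  1.06457240e+00  6.08159609e-01] 0.0003571218921413265
wrist {'fx': 310.989080171795, 'fy': 310.989080171795, 'cx': 249.15345380787707, 'cy': 193.10530333927713, 'k1': 0.020117200468112887, 'origin': array([ 0.5385632 , -0.19812195,  0.37261164]), 'orientation': array([-0.23174123,  0.16928783, -1.24546777])}
```

View pics/wrist1.png

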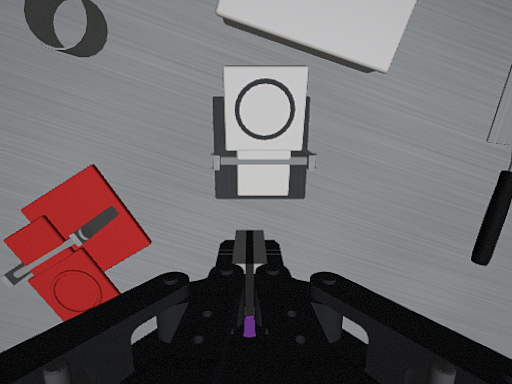

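View pics/scene1.png

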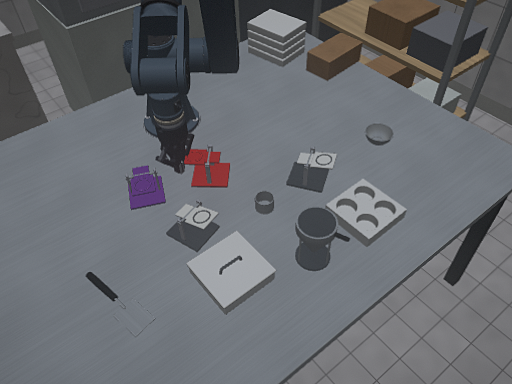

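View pics/side1.png

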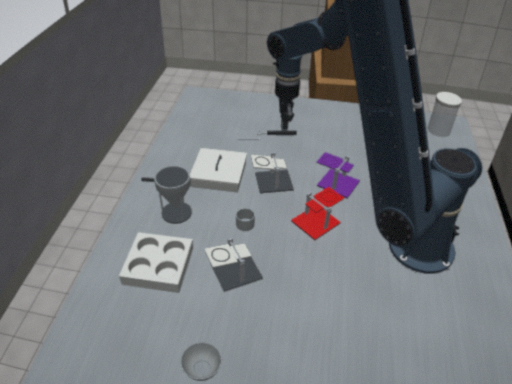

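Wrist view: the covered marker is well aligned with the tool. Its post tops are at about (216,161) and (312,161), the paddle's free edge is at row 67 and the tail end at row 195.

```bash
python3 - <<'E'
from h import *
np.set_printoptions(precision=4,suppress=True)
W=dict(f=310.989,cx=249.1535,cy=193.1053,k1=.0201172,o=[ 0.5385632 , -0.19812195,  0.37261164],r=[-0.23174123,  0.16928783, -1.24546777])
S=CAM['scene'];D=CAM['side']
a=plane(W,216,161,.097);b=plane(W,312,161,.097);print('posts',a,b,(a+b)/2)
a=plane(W,213.5,198,.009);b=plane(W,306,198,.009);print('base near',a,b,'yaw',np.degrees(np.arctan2(*(a-b)[[1,0]]))-90)
s=lambda x,y:(150+(x+.5)/8-.5,190+(y+.5)/8-.5)
d=lambda x,y:(235+(x+.5)/8-.5,140+(y+.5)/8-.5)
P={}
for n,a,b,w in [('far L',(550,185),(155,220),(224,67)),('far R',(430,315),(128,115),(307.5,67)),('tail L',(290,110),(412,225),(237,195)),('tail R',(200,195),(393,150),(289,195.5))]:
    P[n]=tri((S,*s(*a)),(D,*d(*b)),(W,*w));print(n,*P[n])
f=(P['far L'][0]+P['far R'][0])/2;t=(P['tail L'][0]+P['tail R'][0])/2
v=f-t;print(f,t,np.linalg.norm(v),'yaw',np.degrees(np.arctan2(v[1],v[0])),'elev',np.degrees(np.arcsin(v[2]/np.linalg.norm(v))),'pivot',t+v*36/118)
T=np.array([.475,-.2199,.2313]);c,sn=np.cos(np.radians(18)),np.sin(np.radians(18))
q=t+v*36/118-T;print('tool dx,dy to pivot',q[0]*c+q[1]*sn,-(-q[0]*sn+q[1]*c))
E
```

```text
posts [ 0.4854 -0.1841  0.097 ] [ 0.5121 -0.2655  0.097 ] [ 0.4988 -0.2248  0.097 ]
base near [ 0.4239 -0.1896  0.009 ] [ 0.4591 -0.2966  0.009 ] yaw 18.19490912045002
far L [ 0.5608 -0.1681  0.101 ] [0.0016565662145834395, 0.002492777516416582, 0.001334500600567505]
far R [ 0.5828 -0.2334  0.1031] [0.001991992970638673, 0.0022711976916011825, 0.0006736053526603711]
tail L [ 0.4556 -0.2122  0.0799] [0.0006596541523092668, 0.0012571744203547855, 0.0007283936642915325]
tail R [ 0.4705 -0.2603  0.0815] [0.0011205840119455173, 0.002379124823596927, 0.0015413638134540476]
[ 0.5718 -0.2008  0.1021] [ 0.4631 -0.2362  0.0807] 0.11632273358742311 yaw 18.06287959897256 elev 10.600591689089816 pivot [ 0.4962 -0.2254  0.0872]
tool dx,dy to pivot 0.01849029355243018 0.011803619466042721
```

Emit:
play_rows([
  {"tx":-0.016,"ty":0.0115,"tz":0,"twist":0},
  {"tx":-0.016,"ty":0.0115,"tz":0.035,"twist":0},
  {"tx":-0.016,"ty":0.0115,"tz":0.07,"twist":0},
  {"tx":-0.016,"ty":0.0115,"tz":0.1,"twist":0},
  {"tx":-0.016,"ty":0.0115,"tz":0.125,"twist":0},
  {"tx":-0.016,"ty":0.0115,"tz":0.13,"twist":0},
  {"tx":-0.016,"ty":0.0115,"tz":0.13,"twist":0},
])

```text
time: 2.4
tool_pos: [0.4631, -0.2356, 0.1008]
ee_rot: [-3.101, -0.493, 0.002]
force: [-0.8, -0.5, -0.3]
gripper_width: -0.0003
```

```bash
cat > look.py <<'E'
import sys,cv2,numpy as np
from plant import ctrl
k=sys.argv[1]
s=ctrl.read_state();print(s['time'],s['tool_pos'].round(4),s['ee_rot'].round(3),s['force'].round(2))
w=ctrl.camera("wrist")["color"];a=ctrl.camera("scene")["color"][150:270,120:280];b=ctrl.camera("side")["color"][100:220,220:380]
a,b=[cv2.resize(i,(400,300),interpolation=cv2.INTER_CUBIC) for i in (a,b)]
cv2.imwrite(f"pics/look{k}.png",cv2.convertScaleAbs(np.vstack([np.hstack([a,b]),np.hstack([cv2.resize(w,(400,300)),np.zeros((300,400,3),np.uint8)])]),alpha=1.5))
E
python3 look.py 2
```

```text
2.4 [ 0.4631 -0.2356  0.1008] [-3.101e+00 -4.930e-01  2.000e-03] [-0.81 -0.54 -0.33]
```

View pics/look2.png

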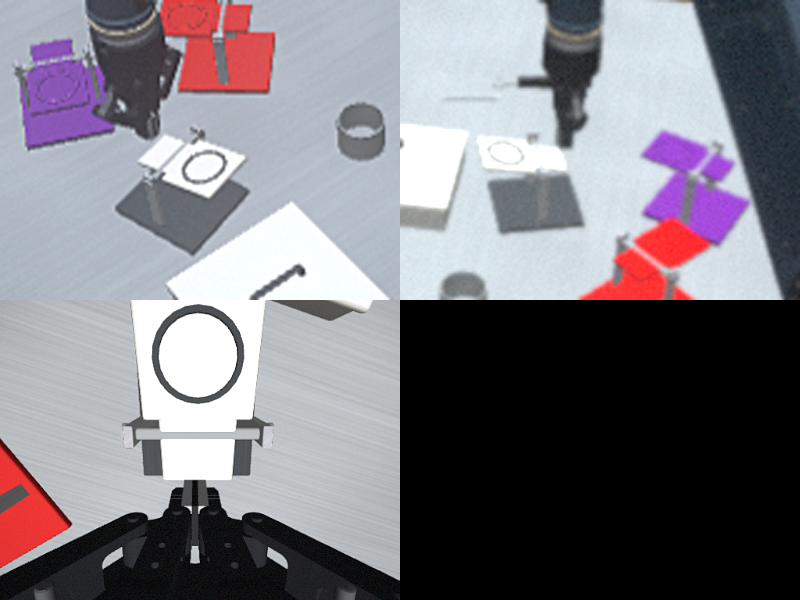

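Emit:
play_rows([
  {"tx":0.005,"ty":0,"tz":0.01,"twist":0},
  {"tx":0.005,"ty":0,"tz":0.014,"twist":0},
  {"tx":0.005,"ty":0,"tz":0.018,"twist":0},
  {"tx":0.005,"ty":0,"tz":0.022,"twist":0},
  {"tx":0.005,"ty":0,"tz":0.026,"twist":0},
  {"tx":0.005,"ty":0,"tz":0.03,"twist":0},
  {"tx":0.005,"ty":0,"tz":0.034,"twist":0},
  {"tx":0.005,"ty":0,"tz":0.037,"twist":0},
  {"tx":0.005,"ty":0,"tz":0.037,"twist":0},
])

```text
time: 3.45
tool_pos: [0.4676, -0.2341, 0.0637]
ee_rot: [-3.102, -0.491, 0.002]
force: [0.5, -0.7, -0.3]
gripper_width: -0.0001
```

```bash
python3 look.py 3
```

```text
3.45 [ 0.4676 -0.2341  0.0637] [-3.102e+00 -4.910e-01  2.000e-03] [ 0.47 -0.66 -0.31]
```

View pics/look3.png

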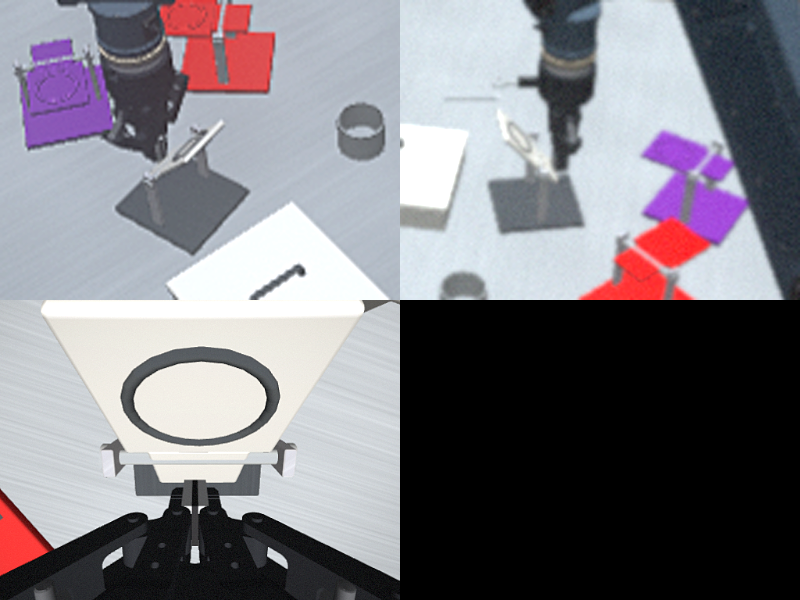

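Emit:
play_rows([
  {"tx":-0.002,"ty":0,"tz":-0.03,"twist":0},
  {"tx":-0.002,"ty":0,"tz":-0.07,"twist":0},
  {"tx":-0.002,"ty":0,"tz":-0.11,"twist":0},
  {"tx":-0.002,"ty":0,"tz":-0.15,"twist":0},
  {"tx":-0.002,"ty":0,"tz":-0.185,"twist":0},
  {"tx":0.03,"ty":0,"tz":-0.186,"twist":0},
  {"tx":0.07,"ty":0,"tz":-0.186,"twist":0},
  {"tx":0.11,"ty":0,"tz":-0.186,"twist":0},
  {"tx":0.126,"ty":0,"tz":-0.186,"twist":0},
  {"tx":0.126,"ty":0,"tz":-0.186,"twist":0},
])

```text
time: 4.6
tool_pos: [0.5896, -0.1943, 0.25]
ee_rot: [3.102, 0.495, 0.001]
force: [-0.5, -0.1, -0.0]
gripper_width: -0.0
```

```bash
python3 look.py 4
```

```text
4.6 [ 0.5896 -0.1943  0.25  ] [3.102e+00 4.950e-01 1.000e-03] [-0.52 -0.08 -0.01]
```

View pics/look4.png

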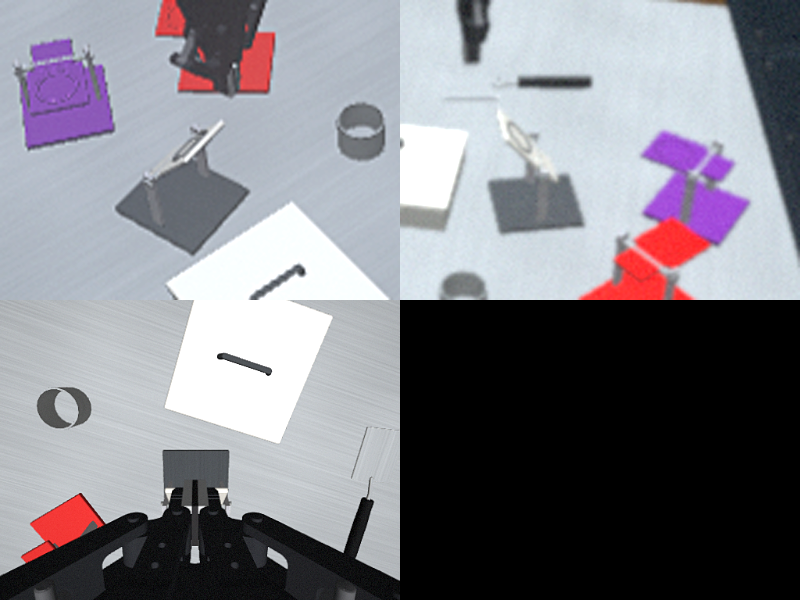

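Emit:
play_rows([
  {"tx":0,"ty":0,"tz":0.04,"twist":0},
  {"tx":0,"ty":0,"tz":0.08,"twist":0},
  {"tx":0,"ty":0,"tz":0.11,"twist":0},
  {"tx":0,"ty":0,"tz":0.12,"twist":0},
  {"tx":-0.012,"ty":0,"tz":0.122,"twist":0},
  {"tx":-0.022,"ty":0,"tz":0.122,"twist":0},
  {"tx":-0.03,"ty":0,"tz":0.12,"twist":0},
  {"tx":-0.038,"ty":0,"tz":0.116,"twist":0},
  {"tx":-0.046,"ty":0,"tz":0.112,"twist":0},
  {"tx":-0.055,"ty":0,"tz":0.108,"twist":0},
  {"tx":-0.064,"ty":0,"tz":0.105,"twist":0},
  {"tx":-0.073,"ty":0,"tz":0.103,"twist":0},
  {"tx":-0.08,"ty":0,"tz":0.103,"twist":0},
  {"tx":-0.083,"ty":0,"tz":0.103,"twist":0},
])

```text
time: 6.15
tool_pos: [0.5079, -0.2211, 0.1471]
ee_rot: [-3.102, -0.49, 0.001]
force: [0.4, 0.6, 0.8]
gripper_width: -0.0
```

```bash
python3 look.py 5
```

```text
6.15 [ 0.5079 -0.2211  0.1471] [-3.102e+00 -4.900e-01  1.000e-03] [0.38 0.63 0.78]
```

View pics/look5.png

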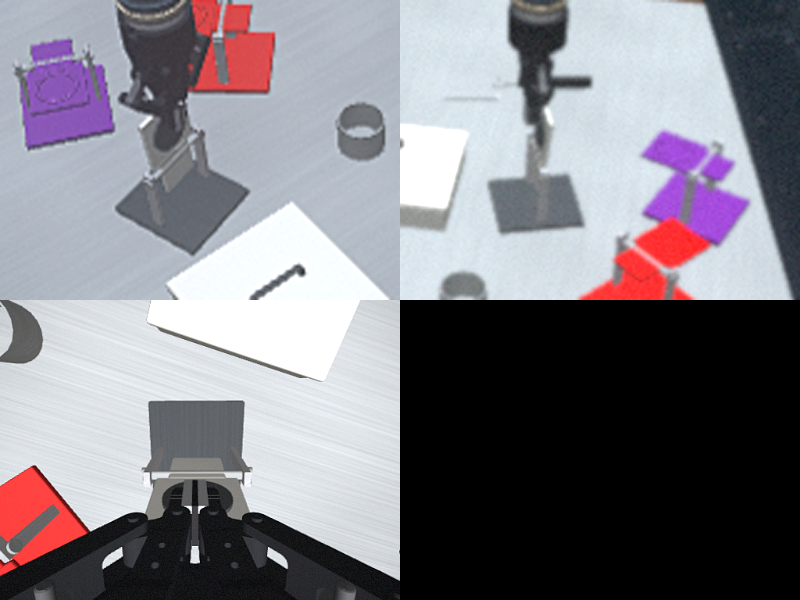

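Emit:
play_rows([
  {"tx":-0.007,"ty":0,"tz":0,"twist":0},
  {"tx":-0.014,"ty":0,"tz":0,"twist":0},
  {"tx":-0.021,"ty":0,"tz":0.006,"twist":0},
  {"tx":-0.028,"ty":0,"tz":0.012,"twist":0},
  {"tx":-0.038,"ty":0,"tz":0.017,"twist":0},
  {"tx":-0.047,"ty":0,"tz":0.022,"twist":0},
  {"tx":-0.056,"ty":0,"tz":0.028,"twist":0},
  {"tx":-0.064,"ty":0,"tz":0.035,"twist":0},
  {"tx":-0.067,"ty":0,"tz":0.042,"twist":0},
  {"tx":-0.069,"ty":0,"tz":0.048,"twist":0},
  {"tx":-0.07,"ty":0,"tz":0.053,"twist":0},
  {"tx":-0.07,"ty":0,"tz":0.056,"twist":0},
  {"tx":-0.07,"ty":0,"tz":0.057,"twist":0},
])

```text
time: 7.6
tool_pos: [0.4422, -0.2425, 0.0907]
ee_rot: [-3.102, -0.493, 0.002]
force: [-3.6, 0.7, 13.3]
gripper_width: -0.0001
```

```bash
python3 look.py 6
```

```text
7.6 [ 0.4422 -0.2425  0.0907] [-3.102e+00 -4.930e-01  2.000e-03] [-3.62  0.74 13.32]
```

View pics/look6.png

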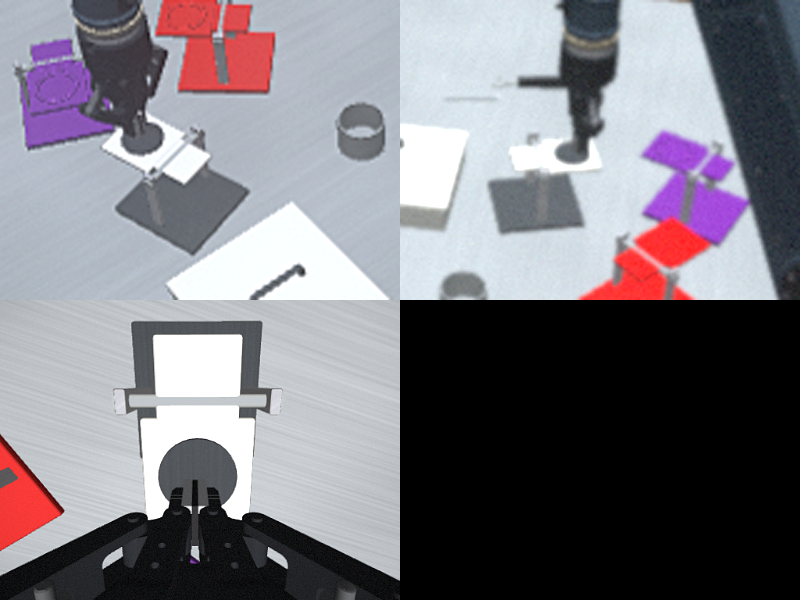

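The finger presses the paddle on its stop with 13 N at z = 0.091, as expected for the level paddle. I'll lift clear and check.

Emit:
play_rows([
  {"tx":0,"ty":0,"tz":-0.005,"twist":0},
  {"tx":0,"ty":0,"tz":-0.02,"twist":0},
  {"tx":0,"ty":0,"tz":-0.06,"twist":0},
  {"tx":-0.02,"ty":0,"tz":-0.1,"twist":0},
  {"tx":-0.04,"ty":0,"tz":-0.14,"twist":0},
  {"tx":-0.04,"ty":0,"tz":-0.18,"twist":0},
  {"tx":-0.04,"ty":0,"tz":-0.18,"twist":0},
  {"tx":-0.04,"ty":0,"tz":-0.18,"twist":0},
])

```text
time: 8.55
tool_pos: [0.4049, -0.2553, 0.2714]
ee_rot: [3.1, 0.491, 0.003]
force: [-1.4, -0.4, 0.3]
gripper_width: 0.0001
```

```bash
python3 look.py 7; python3 - <<'E'
from plant import ctrl
import cv2
c=ctrl.camera("wrist");print({k:c[k] for k in c if k!="color"});cv2.imwrite("pics/w7.png",c["color"])
for n in("scene","side"):
    i=ctrl.camera(n)["color"];o=cv2.imread(f"pics/{n}0.png");cv2.imwrite(f"pics/{n}7.png",i)
    if n=="scene": cv2.imwrite("pics/sc7.png",cv2.convertScaleAbs(cv2.resize(i[190:260,150:240],None,fx=8,fy=8,interpolation=cv2.INTER_CUBIC),alpha=1.5))
    else: cv2.imwrite("pics/si7.png",cv2.convertScaleAbs(cv2.resize(i[140:200,235:305],None,fx=8,fy=8,interpolation=cv2.INTER_CUBIC),alpha=1.5))
E
```

```text
8.55 [ 0.4049 -0.2553  0.2714] [3.10e+00 4.91e-01 3.00e-03] [-1.45 -0.36  0.28]
{'fx': 310.989080171795, 'fy': 310.989080171795, 'cx': 249.15345380787707, 'cy': 193.10530333927713, 'k1': 0.020117200468112887, 'origin': array([ 0.46773167, -0.23287723,  0.41015853]), 'orientation': array([-0.23093565,  0.17288473, -1.24753069])}
```

View pics/look7.png

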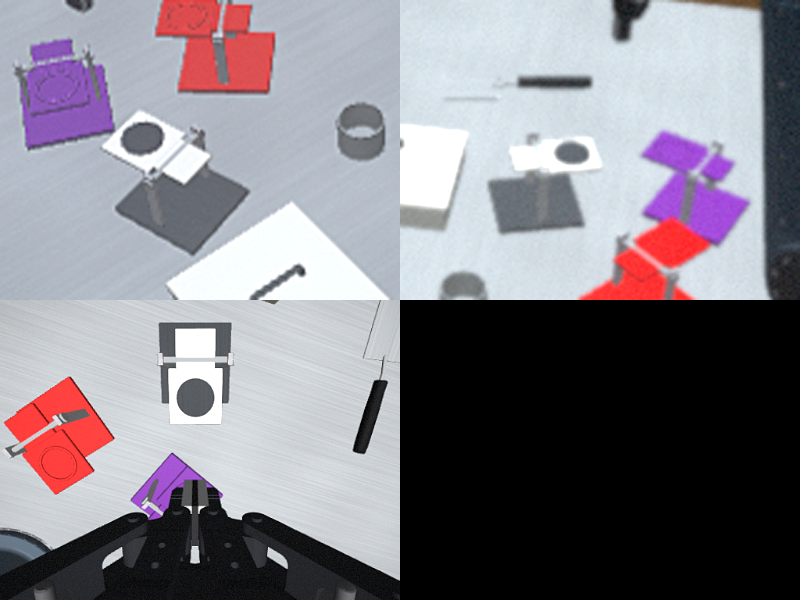

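View pics/sc7.png

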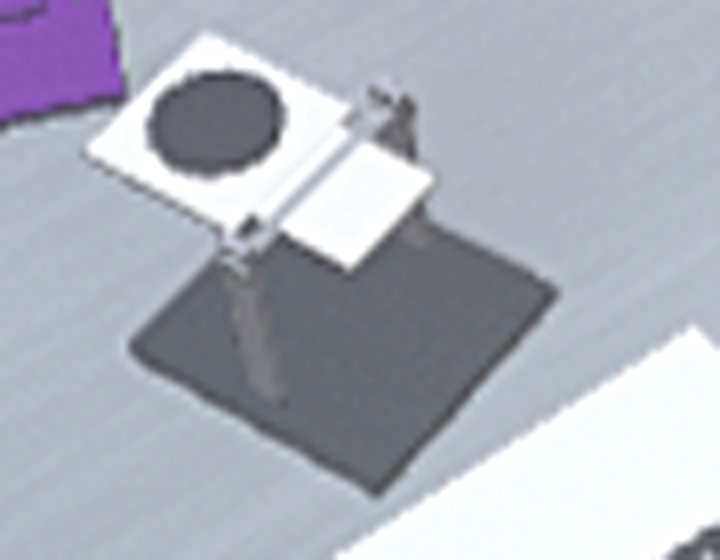

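View pics/si7.png

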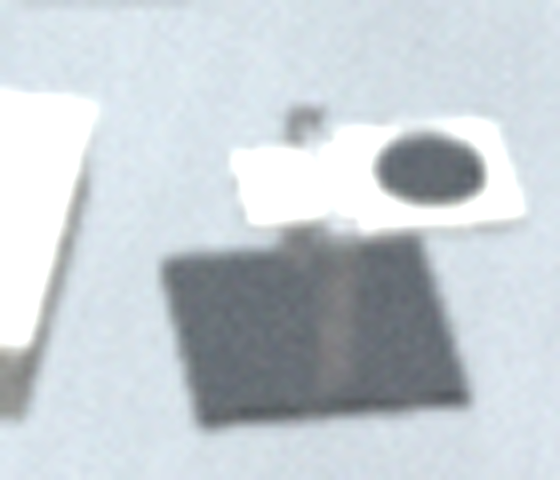

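View pics/scene7.png

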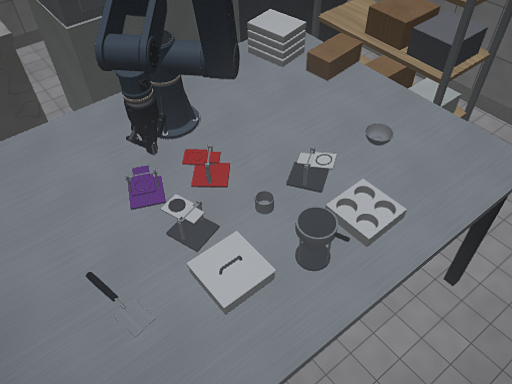

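Disc face is up, the base corners sit at the same pixels as before, and everything else is unchanged. I'll check how level the paddle is.

```bash
python3 - <<'E'
from h import *
np.set_printoptions(precision=4,suppress=True)
S=CAM['scene'];D=CAM['side']
s=lambda x,y:(150+(x+.5)/8-.5,190+(y+.5)/8-.5)
d=lambda x,y:(235+(x+.5)/8-.5,140+(y+.5)/8-.5)
P={}
for n,a,b in [('edge L',(205,33),(527,216)),('edge R',(83,148),(500,116)),('tail L',(435,178),(250,226)),('tail R',(350,270),(233,150))]:
    P[n],e=tri((S,*s(*a)),(D,*d(*b)));print(n,P[n],e[0])
f=(P['edge L']+P['edge R'])/2;t=(P['tail L']+P['tail R'])/2;v=f-t
print(np.linalg.norm(v),'elev deg',np.degrees(np.arcsin(v[2]/np.linalg.norm(v))))
E
```

```text
edge L [ 0.4075 -0.2187  0.0866] 0.0012819095992397482
edge R [ 0.4267 -0.2837  0.0877] 0.0031061194774535247
tail L [ 0.5216 -0.1911  0.0859] 0.000464557694926044
tail R [ 0.5372 -0.2389  0.0872] 0.0018483239977148066
0.11796496820341495 elev deg 0.2608453746842694
```

Level to 0.3°, so I'm handing in.

```bash
python3 - <<'E'
from plant import ctrl
print(ctrl.hand_in()); s=ctrl.read_state(); print(s['time'],s['force'])
E
```

```text
the job is handed in; nothing more can be done
None
the job is handed in; nothing more can be done
```

The covered tray's paddle is flipped right over with its solid-disc face up, and the job is handed in; no verdict was reported. With shut fingers I pressed the tail down to raise the paddle to about 50°, pushed it past upright from the far side, then pressed it onto the far stop with about 13 N. After that I lifted the tool clear.

**Last checks before handing in:**
- **Paddle:** triangulated from two views, it lies 0.3° from level, against the 8° allowed.
- **Stand:** its base corners sat at the same pixels as at the start, so I saw no shift or tilt.
- **Other things:** by eye, the open tray's marker and the utensils looked unchanged in the overview picture.
- **Robot:** it stood clear, with the fingertips about 18 cm above the paddle, at 8.6 s on the clock.

None of these checks failed or disagreed. My first two move calls were refused, most likely because their rows left out some keys. Nothing moved, and filling in all four keys fixed it.

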